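# Set the cup warmer's dial with one fingertip

## Task

Set the cup warmer on the worktop to its middle heat: rest a fingertip on the wide black dial and turn it clockwise by friction until its orange pointer clicks in at the two-dot mark, not past it towards the three-dot mark, then take the hand away. Only touch the dial: grasp or lift nothing, leave the mug standing on the warming plate, and do not disturb the things around.

Things in the scene. Friction and masses are not known exactly. Their poses are not given: they have to be found in the camera images.
- cup_warmer: Low grey and white cup warmer fixed on the worktop, 150 (its x) x 280 (its y) x 44 mm high. Origin: centre of its underside; z up. Its long side (-x) faces the robot, the dial at its right. A round steel warming plate 108 mm across, centred at y = +78 mm, its top at 47 mm, carries the mug.
- dial_top (a point): Fixed point on the dial's vertical axis, level with its flat top when not pressed (70 mm above the worktop); x = 0, y = -75 mm in the warmer's frame. The dial: a black disc, 100 mm across (too wide to pinch), 20 mm high, knurled rim, grippy flat top (friction about 1). It is sprung: it sinks at most 5 mm, about 2.5 N per mm. 5 to 12 N near its rim, dragged round, turns it.
- dial (a joint): Dial angle, rad, growing clockwise seen from above. Detents: 0 off, 0.6 one dot, 1.2 two dots, 1.8 three dots (then an end stop); starts at off or one dot, seldom balanced half-way. Let go, it snaps to the nearest detent. Turning past a detent takes about 0.05 N m. Its orange pointer points at 0.9 minus this value in the warmer's frame (counter-clockwise from +x).
- two_dots (a point): The two-dot mark on the warmer's white top, 62 mm from the dial's axis, 45 mm above the worktop. The marks lie in an arc round the dial on the side away from the robot; clockwise, 0.6 rad apart: red ring (off), one, two and three black dots, each 8 mm across.
- mug: White mug, 98 mm across, 88 mm high, its handle turned away from the dial, standing loose on the warming plate left of the dial (its top is 135 mm above the worktop). Origin: under the middle of its outline with the handle, 15 mm from the cup axis. To be left alone.
- honey: Amber jar with a cork lid, 55 mm across, 81 mm high, loose, behind the dial. Origin: centre of its underside. Bystander.
- coffee: Black round tin, 79 mm across, 113 mm high, loose, to the right of the warmer. Origin: centre of its underside. Bystander.
- lemon: Yellow lemon, about 72 x 57 x 58 mm, loose, behind the warmer on the right. Origin: its underside as first laid. Bystander.
- spoon: Steel teaspoon, 132 x 28 x 11 mm, lying loose on the right of the dial. Origin: centre of its underside. Bystander.

How it is judged:
On the way:
1. a finger rests on the warmer's dial while it still stands short of the two-dot mark (contact force between the fingers and cup_warmer above 0.5 N and value of joint dial below 1 rad), for 0.1 s.
At the end, for the whole second after the job is handed in: The dial rests in the two-dot detent (within 0.12 rad of 1.2), and the mug stands upright on the plate, within 15 mm of where it stood, the other loose things within 30 mm (value of joint dial between 1.08 and 1.32 rad and velocity of joint dial between -0.1 and 0.1 rad/s and not (distance of mug from where it was at the start of the episode above 0.015 m) and angle between mug's own z axis and vertical below 0.1 rad and not (distance of honey from where it was at the start of the episode above 0.03 m) and not (distance of coffee from where it was at the start of the episode above 0.03 m) and not (distance of lemon from where it was at the start of the episode above 0.03 m) and not (distance of spoon from where it was at the start of the episode above 0.03 m)); the robot touches nothing.
It fails at once if the dial goes past the two-dot mark, half-way to the three-dot mark or further (value of joint dial above 1.5 rad).
It fails at once if the mug is shifted by more than 15 mm, lifted or tipped (distance of mug from where it was at the start of the episode above 0.015 m or angle between mug's own z axis and vertical above 0.2 rad).
It fails at once if another thing that stands about is shifted by more than 30 mm or lifted (distance of any of honey, coffee, lemon, spoon from where it was at the start of the episode above 0.03 m).
It also fails if it takes over 40 s, if anything falls off the work surface, if the arm or the gripper's body presses on something with over 40 N, if the wrist force passes 120 N, or if a joint passes its speed limit or range.

## Robot

A 6-joint arm with a two-finger parallel gripper is mounted at the origin on a cart in front of the work surface, level with it; the furniture and walls round the work are solid. World frame = base frame: x ahead of the robot, y to its left, z up, the work surface at z = 0. Lengths are in m, angles in rad, forces in N, time in s.
With the tool pointing down it reaches from about 0.15 to 0.775 m from the base axis. Payload 6.1 kg.
Tool frame: the origin (TCP) lies at the very end of the fingers, on their centre line; the grasp point (between the pads) lies 19 mm behind it; z points along the fingers, y is the line along which they close (so a half turn about z gives the same grasp; the last joint's range is limited). The gripper opens to 85 mm and grips with 20 to 120 N. Pads are 22 mm wide; open, the fingers measure 114 mm over their backs; the gripper's body (76 mm by 85 mm) begins 54 mm behind the grasp point. The pads swing forward as they close: fully open they stand 13 mm farther back than shut.
Start: joints at [1.152, 0.126, -0.04, 1.405, 0, 1.571], TCP at [0.213, 0.48, 0.231] pointing down, gripper open.
Joint ranges: [-2.72, 2.72], [-0.95, 1.95], [-1.27, 1.35], [-1.78, 2.02], [-1.46, 1.47], [-3.14, 3.14]. Speed limits (rad/s): [2.39, 2.39, 3.01, 3.14, 3.14, 3.14].

## Interface

Orientations are given as a rotation vector (axis times angle).
In Python, from station import sensors, camera, camera_model, env gives the robot as it stands.
- The arm moves only by the shell command python3 -m pendant 'ROWS'. ROWS is JSON, a list of rows, each an object of numbers: "jaw": the opening in per cent of the stroke, from 0 (shut) to 100 (fully open); "x", "y", "z": the shift along the tool's x, y, z in mm; "yaw": the turn about the tool's z in degrees. In form: [{"jaw": .., "x": .., "y": .., "z": .., "yaw": ..}, ...]. A call has 1 to 10 rows; each row shifts and turns the commanded pose from where the row before left it, along the tool's axes as they then stand; what a row does not reach is not made up. A row lasts 1/10 s, in which the tool goes at most 50 mm and 8.59 degrees, less where a joint would pass 70% of its speed; a pose out of reach is approached as far as the arm can. A call is refused whole if a number of a shift passes 50 or a number of a turn 8.59, either way. A call with a gripper value outside its range is refused whole. The fingers move at their own pace and stop on an object; the grip force is fixed at half the most. Time passes only in rows, so rows that do not move let the fingers close. It gives the time, the measured TCP pose, the force, the opening and the grip force at its end, in the units of the state.
- sensors.sense(): the state, without advancing time (a new reading comes with each control period).
- camera(name): name is "scene" or "side" or "wrist"; returns (picture, depth): 400x640x3 uint8, blue, green, red; 400x640 float32, m along the optical axis (not along the pixel's ray), 0 where there is no reading.
- camera_model(name): a dict with "fx", "fy", "cx", "cy" (pixels), "dist" ([k1, k2, p1, p2, k3] as OpenCV has them; the pictures are not rectified), "eye" and "attitude" of the camera in the world; the wrist camera has in their place "tool_from_camera" (4x4, takes a point from camera to tool coordinates, whose origin is the TCP and whose axes are the flange's). Camera axes: x right, y down, z forward; pixel columns grow to the right and rows downward; lengths in m; the calibration is good to about 2 mm. A picture is of the moment at which its call begins: read the wrist's pose just before it. camera_model takes no time and is no camera call.
- env.close_job(): hands the job in; it is judged then, once.
The state is a dict: "t": time; "joint_pos": joint angles; "joint_velocities": joint speeds; "effort": joint torques, N m; "ee_pos": TCP position; "tcp_rot": TCP orientation; "contact_force": force on the tool from outside, world axes, zero at the start; "moment": the same for the moment, N m; "width": finger opening in m; "grip_force": force on a finger pad.
Only numpy, scipy, OpenCV 4.12 (cv2) and the standard library are available. Lean on these libraries where they do the work, as an engineer would, in place of code of your own. Each camera call takes 0.05 s, during which the arm holds its last target. There are 200 camera calls.

## Working session

There is one attempt and no reset: what is moved stays moved. The work goes in short steps, Python scripts to look and compute and a shell command to move; the robot and the scene stay as the last step left them, time stands still between calls to the robot, and variables do not carry over. Pictures are saved under pics/ and viewed, at most 10 in all, crops included, and the job is handed in when it is done.

```bash
mkdir -p pics; python3 - <<'E'
from station import sensors,camera,camera_model
import cv2,numpy as np
for n in ("scene","side"):
    p,d=camera(n); cv2.imwrite(f"pics/{n}0.png",p); np.savez(f"{n}0.npz",p=p,d=d)
    print(n,camera_model(n))
s=sensors.sense(); print(s)
print(camera_model("wrist"))
E
```

```text
scene {'fx': 420.5476071198373, 'fy': 420.5476071198373, 'cx': 321.46484898247485, 'cy': 202.88985745370138, 'dist': array([-0.11240968,  0.        ,  0.        ,  0.        ,  0.        ]), 'eye': array([ 0.01065367, -0.37164037,  0.62773604]), 'attitude': array([-2.01684793,  1.0637924 , -0.55132564])}
side {'fx': 426.6348493241446, 'fy': 426.6348493241446, 'cx': 321.3911992725955, 'cy': 204.4515591923347, 'dist': array([-0.07827213,  0.        ,  0.        ,  0.        ,  0.        ]), 'eye': array([ 0.19178445, -0.17635822,  0.7940258 ]), 'attitude': array([-2.26184309,  1.32806442, -0.39999769])}
{'t': 0.1, 'joint_pos': array([ 1.15199941e+00,  1.26351012e-01, -4.04926229e-02,  1.40541681e+00,
       -1.53275550e-05,  1.57080922e+00]), 'joint_velocities': array([ 0.00145353, -0.00356199,  0.00252282, -0.00032469,  0.00083303,
       -0.00010991]), 'effort': array([ 2.70203614e-03, -4.36900985e+01,  3.53609419e+01,  1.35998230e-02,
        1.72014566e-04, -7.64800404e-06]), 'ee_pos': array([0.21335209, 0.4792914 , 0.2305965 ]), 'tcp_rot': array([-6.53007161e-01, -3.07268011e+00,  2.25439627e-03]), 'contact_force': array([ 0.04123473, -0.09032383, -0.3007378 ]), 'moment': array([ 0.00867107, -0.01530444,  0.02977646]), 'grip_force': 0.0, 'width': 0.08505262627772947}
{'fx': 328.7361345359819, 'fy': 328.7361345359819, 'cx': 321.4331234787507, 'cy': 204.0407642272558, 'dist': array([-0.02488958,  0.        ,  0.        ,  0.        ,  0.        ]), 'tool_from_camera': array([[-1.89040744e-04, -9.46881787e-01, -3.21581788e-01,
         8.33891335e-02],
       [ 9.99999703e-01, -4.19202257e-04,  6.46474093e-04,
         7.08289413e-05],
       [-7.46942355e-04, -3.21581570e-01,  9.46881585e-01,
        -1.43244482e-01],
       [ 0.00000000e+00,  0.00000000e+00,  0.00000000e+00,
         1.00000000e+00]])}
```

View pics/scene0.png

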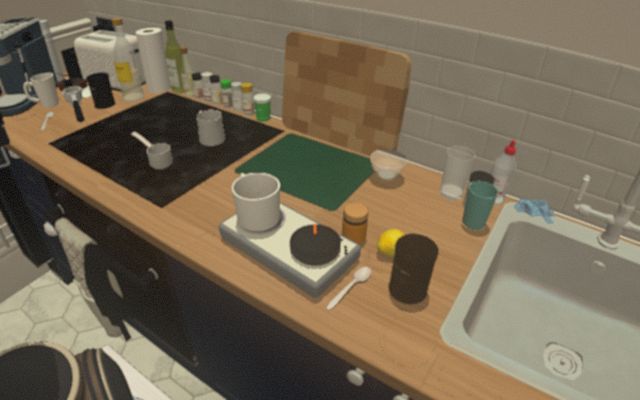

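View pics/side0.png

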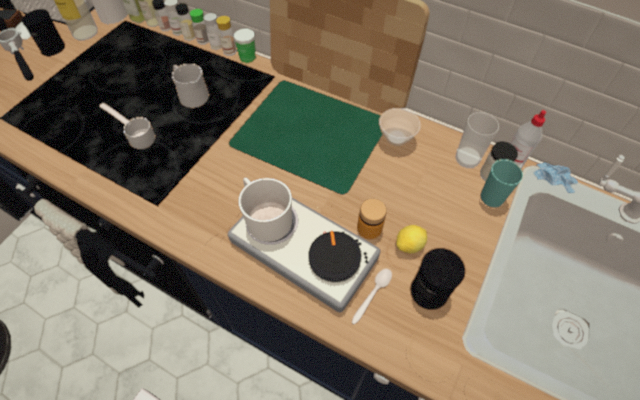

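The scene view shows the dial near (316,244), and the side view shows it near (334,257) with the pointer near (333,239). The mug is at (267,210), the honey at (372,218), the tin at (437,278) and the spoon at (372,295). Next I'll measure these.

```bash
cat > h.py <<'E'
import numpy as np,cv2
from scipy.spatial.transform import Rotation as R
from station import camera_model,sensors
def cloud(n,d):
    m=camera_model(n); K=np.array([[m['fx'],0,m['cx']],[0,m['fy'],m['cy']],[0,0,1]])
    v,u=np.mgrid[:400,:640]
    q=cv2.undistortPoints(np.stack([u,v],-1).reshape(-1,1,2).astype(np.float64),K,m['dist']).reshape(400,640,2)
    P=np.dstack([q*d[...,None],d])
    if n=="wrist":
        s=sensors.sense(); T=m['tool_from_camera']; P=P@T[:3,:3].T+T[:3,3]
        return P@R.from_rotvec(s['tcp_rot']).as_matrix().T+s['ee_pos']
    return P@R.from_rotvec(m['attitude']).as_matrix().T+m['eye']
def fitcircle(xy):
    A=np.c_[2*xy,np.ones(len(xy))]; c=np.linalg.lstsq(A,(xy**2).sum(1),rcond=None)[0]
    return c[:2],np.sqrt(c[2]+c[:2]@c[:2])
E
python3 - <<'E'
from h import *
for n,(u,v) in (("scene",(316,246)),("side",(334,257))):
    z=np.load(n+"0.npz"); p,d=z['p'].astype(int),z['d']; W=cloud(n,d)
    c=W[v,u]; print(n,"dial px",c)
    near=np.hypot(W[...,0]-c[0],W[...,1]-c[1])
    hsv=cv2.cvtColor(z['p'],cv2.COLOR_BGR2HSV)
    top=(near<.075)&(abs(W[...,2]-.07)<.008)&(d>0)
    (cc,rr),=[cv2.minEnclosingCircle(W[top][:,:2].astype(np.float32))]
    print("n",top.sum(),"centroid",W[top].mean(0),"enc",cc,rr)
    org=(near<.07)&(hsv[...,0]<14)&(hsv[...,1]>130)&(W[...,2]>.055)&(W[...,2]<.085)&(d>0)
    print("pointer",org.sum(),W[org].mean(0),np.argwhere(org).mean(0)[::-1])
    wt=(near<.3)&(abs(W[...,2]-.044)<.006)&(d>0)&(p.min(-1)>110)&(hsv[...,1]<60)
    pts=W[wt][:,:2]; print("white",cv2.minAreaRect((pts*1000).astype(np.float32)))
    mg=(near<.3)&(W[...,2]>.12)&(W[...,2]<.145)&(d>0)&(hsv[...,1]<60)
    print("mug rim",cv2.minEnclosingCircle((W[mg][:,:2]*1000).astype(np.float32)))
    for nm,(a,b) in dict(scene=dict(honey=(356,212),tin=(416,245),lemon=(392,242),spoonb=(363,273),spoont=(332,305)),side=dict(honey=(374,209),tin=(442,268),lemon=(411,239),spoonb=(385,277),spoont=(356,318)))[n].items(): print(nm,W[b,a].round(3))
    im=cv2.resize(z['p'][v-55:v+55,u-70:u+70],None,fx=5,fy=5,interpolation=cv2.INTER_CUBIC)
    cv2.imwrite(f"pics/{n}_crop.png",im)
E
```

```text
scene dial px [ 0.50307031 -0.04205822  0.07193248]
n 1521 centroid [ 0.51377771 -0.03178913  0.06964767] enc (0.5183426737785339, -0.02944953925907612) 0.05220548436045647
pointer 39 [ 0.54455157 -0.00995806  0.07021329] [314.48717949 228.87179487]
white ((523.6001586914062, 45.587188720703125), (272.6048583984375, 143.46932983398438), 84.67969512939453)
mug rim ((527.7334594726562, 132.64622497558594), 58.296878814697266)
honey [ 0.629 -0.057  0.081]
tin [ 0.572 -0.213  0.113]
lemon [ 0.624 -0.148  0.047]
spoonb [ 0.555 -0.123  0.001]
spoont [ 0.449 -0.116  0.002]
side dial px [ 0.51170821 -0.03168762  0.07017408]
n 2098 centroid [ 0.51566591 -0.0310172   0.07019525] enc (0.5182949304580688, -0.02910865843296051) 0.051781684160232544
pointer 34 [ 0.54509264 -0.01023173  0.07023138] [332.35294118 238.35294118]
white ((524.568115234375, 44.60771179199219), (275.9850769042969, 147.76394653320312), 85.03726196289062)
mug rim ((529.100341796875, 133.94186401367188), 60.557098388671875)
honey [ 0.637 -0.054  0.082]
tin [ 0.566 -0.216  0.113]
lemon [ 0.629 -0.143  0.052]
spoonb [ 0.553 -0.128  0.001]
spoont [ 0.448 -0.115  0.007]
```

View pics/side_crop.png

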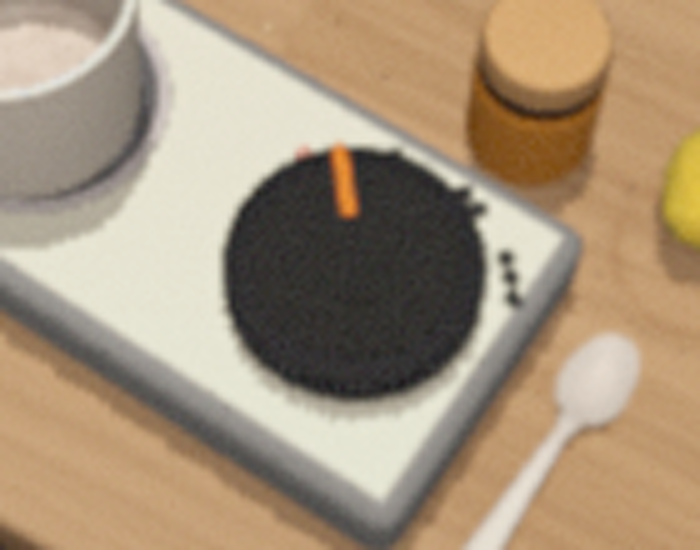

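The crop shows the pointer at (342,150), between the red ring (302,153) and the one dot (398,155), which puts the dial angle at about 0.2. The depth fits place the dial axis at about (0.518, -0.029), with the warmer yawed about -0.087 rad. Next I'll shut the jaw and test the direction of yaw.

```bash
python3 -m pendant '[{"jaw":0,"yaw":8.5},{"jaw":0,"yaw":8.5},{"jaw":0,"yaw":8.5},{"jaw":0,"yaw":8.5}]'
cat >> h.py <<'E'
def goto(x,y,z,ax):
    s=sensors.sense(); M=R.from_rotvec(s['tcp_rot']).as_matrix()
    print("t",s['t'],"tcp",s['ee_pos'].round(4),"q",s['joint_pos'].round(3),"F",s['contact_force'].round(2))
    a=np.degrees(np.arctan2(M[1,0],M[0,0])); print("tilt",M[:,2].round(3),"tool x angle",a.round(1),"yaw needed",round((a-ax+180)%360-180,1))
    print("shift mm",(M.T@(np.array([x,y,z])-s['ee_pos'])*1000).round(1))
C=np.array([.518,-.0293])
def con(ax,r): # finger position for tool x pointing inward at world angle ax (deg)
    return C-r*np.array([np.cos(np.radians(ax)),np.sin(np.radians(ax))])
E
python3 -c "
from h import *
goto(*con(35,.037),.13,35)"
```

```text
t 0.1 tcp [0.2134 0.4793 0.2306] q [ 1.152  0.126 -0.04   1.405 -0.     1.571] F [ 0.04 -0.09 -0.3 ]
tilt [-0.001 -0.001 -1.   ] tool x angle 156.0 yaw needed 121.0
shift mm [-466.1 -372.3  101.1]schema error: expected keys jaw, x, y, z, yaw
```

```bash
python3 -m pendant '[{"jaw":0,"x":0,"y":0,"z":0,"yaw":8.5},{"jaw":0,"x":0,"y":0,"z":0,"yaw":8.5},{"jaw":0,"x":0,"y":0,"z":0,"yaw":8.5},{"jaw":0,"x":0,"y":0,"z":0,"yaw":8.5}]'
python3 -c "
from h import *
goto(*con(35,.037),.13,35)"
```

```text
t: 0.5
ee_pos: [0.2134, 0.4794, 0.2308]
tcp_rot: [1.531, 2.743, -0.002]
contact_force: [0.1, -0.3, -0.2]
width: 0.0284
grip_force: 0.0
t 0.5 tcp [0.2134 0.4794 0.2308] q [ 1.152  0.126 -0.04   1.405 -0.     2.17 ] F [ 0.07 -0.34 -0.24]
tilt [-0.    -0.001 -1.   ] tool x angle 121.7 yaw needed 86.7
shift mm [-595.   -44.5  101.2]
```

```bash
python3 -m pendant '[{"jaw":0,"x":-50,"y":0,"z":0,"yaw":0},{"jaw":0,"x":-50,"y":0,"z":0,"yaw":0},{"jaw":0,"x":-50,"y":0,"z":0,"yaw":0},{"jaw":0,"x":-50,"y":0,"z":0,"yaw":0},{"jaw":0,"x":-50,"y":0,"z":0,"yaw":0},{"jaw":0,"x":-50,"y":0,"z":0,"yaw":0},{"jaw":0,"x":-50,"y":0,"z":0,"yaw":0},{"jaw":0,"x":-50,"y":0,"z":0,"yaw":0},{"jaw":0,"x":-50,"y":0,"z":0,"yaw":0}]'
python3 -m pendant '[{"jaw":0,"x":0,"y":0,"z":0,"yaw":8},{"jaw":0,"x":0,"y":0,"z":0,"yaw":8},{"jaw":0,"x":0,"y":0,"z":0,"yaw":8},{"jaw":0,"x":0,"y":0,"z":0,"yaw":8},{"jaw":0,"x":0,"y":0,"z":0,"yaw":8},{"jaw":0,"x":0,"y":0,"z":0,"yaw":7},{"jaw":0,"x":0,"y":0,"z":0,"yaw":0}]'
python3 -c "
from h import *
goto(*con(75,.037),.11,75)"
```

```text
t: 1.4
ee_pos: [0.4525, 0.096, 0.2312]
tcp_rot: [-1.523, -2.748, -0.0]
contact_force: [1.0, 0.4, 0.1]
width: 0.0001
grip_force: 0.0
t: 2.1
ee_pos: [0.4518, 0.0979, 0.2309]
tcp_rot: [-2.492, -1.912, 0.001]
contact_force: [0.5, -0.4, -0.3]
width: -0.0004
grip_force: 0.0
t 2.1 tcp [0.4518 0.0979 0.2309] q [ 0.213  0.008 -0.167  1.396  0.     2.046] F [ 0.49 -0.37 -0.32]
tilt [-0.001 -0.    -1.   ] tool x angle 75.0 yaw needed -0.0
shift mm [-142.7   97.   120.9]
```

```bash
python3 -m pendant '[{"jaw":0,"x":-36,"y":24,"z":0,"yaw":0},{"jaw":0,"x":-36,"y":24,"z":0,"yaw":0},{"jaw":0,"x":-36,"y":24,"z":0,"yaw":0},{"jaw":0,"x":-35,"y":25,"z":0,"yaw":0},{"jaw":0,"x":0,"y":0,"z":40,"yaw":0},{"jaw":0,"x":0,"y":0,"z":40,"yaw":0},{"jaw":0,"x":0,"y":0,"z":40,"yaw":0},{"jaw":0,"x":0,"y":0,"z":0,"yaw":0},{"jaw":0,"x":0,"y":0,"z":0,"yaw":0}]'
cat >> h.py <<'E'
def look(name,save=None):
    from station import camera
    p,d=camera("wrist"); W=cloud("wrist",d); hsv=cv2.cvtColor(p,cv2.COLOR_BGR2HSV)
    near=np.hypot(W[...,0]-C[0],W[...,1]-C[1])
    org=(near<.056)&(hsv[...,0]<16)&(hsv[...,1]>130)&(W[...,2]>.05)&(W[...,2]<.085)&(d>0)
    o=W[org].mean(0) if org.sum() else np.zeros(3); v=o[:2]-C
    print(name,"orange n",org.sum(),o.round(4),"r",np.hypot(*v).round(4),"dial",(0.9-.087-np.arctan2(v[1],v[0])).round(3))
    cv2.imwrite(f"pics/{name}.png",p); return p,d,W
E
python3 - <<'E'
from h import *
p,d,W=look("w1")
near=np.hypot(W[...,0]-C[0],W[...,1]-C[1])
goto(*con(75,.037),.0725,75)
top=(near<.07)&(abs(W[...,2]-.07)<.006)&(d>0); 
print(top.sum(),cv2.minEnclosingCircle((W[top][:,:2]*1000).astype(np.float32)),W[top].mean(0))
E
```

```text
t: 3.0
ee_pos: [0.5083, -0.0651, 0.1116]
tcp_rot: [-2.49, -1.914, 0.002]
contact_force: [0.6, -0.4, 1.2]
width: -0.0
grip_force: 0.0
w1 orange n 201 [ 0.5483 -0.0084  0.0724] r 0.0368 dial 0.209
t 3.05 tcp [ 0.5095 -0.0652  0.113 ] q [-0.127  0.13  -0.295  1.144  0.     1.704] F [0.14 0.08 0.57]
tilt [ 0.002 -0.    -1.   ] tool x angle 75.1 yaw needed 0.1
shift mm [-0.1 -1.2 40.5]
23215 ((519.6599731445312, -29.023927688598633), 51.44108581542969) [ 0.52052895 -0.02556203  0.07234609]
```

View pics/w1.png

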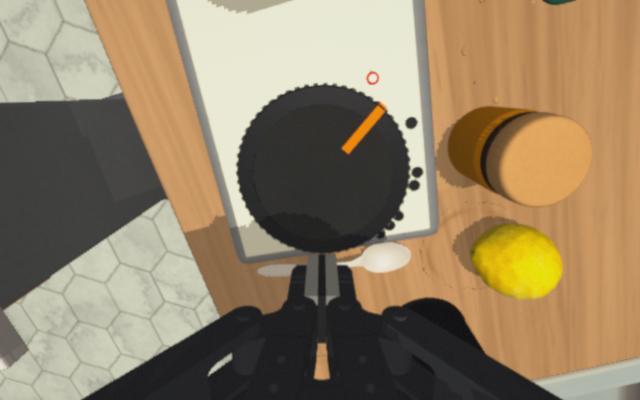

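The wrist view shows the pointer from (346,150) to (382,107), between the ring (372,78) and the one dot (411,123). The two-dot mark is at (416,180). The finger is over the near rim. Next I'll check the marks and descend.

```bash
python3 - <<'E'
from h import *
p,d,W=look("w2")
for n,(u,v) in dict(ring=(372,72),ring2=(372,84),one=(411,123),two=(416,179),three=(390,225)).items():
    w=W[v,u]; a=w[:2]-C; print(n,w.round(4),"r",np.hypot(*a).round(4),"dialangle",(0.813-np.arctan2(a[1],a[0])).round(3))
E
python3 -m pendant '[{"jaw":0,"x":0,"y":0,"z":20,"yaw":0},{"jaw":0,"x":0,"y":0,"z":15,"yaw":0},{"jaw":0,"x":0,"y":0,"z":5,"yaw":0},{"jaw":0,"x":0,"y":0,"z":0,"yaw":0}]'
python3 -m pendant '[{"jaw":0,"x":0,"y":0,"z":2,"yaw":0},{"jaw":0,"x":0,"y":0,"z":0,"yaw":0}]'
python3 -m pendant '[{"jaw":0,"x":0,"y":0,"z":1,"yaw":0},{"jaw":0,"x":0,"y":0,"z":0,"yaw":0}]'
python3 -c "
from h import *
look('w3')
goto(*con(75,.037),.067,75)"
```

```text
w2 orange n 211 [ 0.5479 -0.0082  0.0716] r 0.0366 dial 0.199
ring [0.5638 0.0188 0.045 ] r 0.0665 dialangle 0.003
ring2 [0.5621 0.0122 0.0466] r 0.0606 dialangle 0.059
one [ 0.5809 -0.0166  0.0468] r 0.0641 dialangle 0.614
two [ 0.5778 -0.0532  0.0466] r 0.0644 dialangle 1.193
three [ 0.5548 -0.0808  0.0468] r 0.0633 dialangle 1.764
t: 3.5
ee_pos: [0.5094, -0.0652, 0.0724]
tcp_rot: [2.491, 1.913, 0.002]
contact_force: [-0.3, -0.3, -0.1]
width: 0.0004
grip_force: 0.0
t: 3.7
ee_pos: [0.5094, -0.0653, 0.0703]
tcp_rot: [2.491, 1.912, 0.002]
contact_force: [-0.2, -0.1, -0.2]
width: 0.0006
grip_force: 0.0
t: 3.9
ee_pos: [0.5093, -0.0654, 0.069]
tcp_rot: [2.491, 1.912, 0.002]
contact_force: [-0.1, -0.0, 2.3]
width: 0.0002
grip_force: 1.5
w3 orange n 262 [ 0.5471 -0.0081  0.07  ] r 0.036 dial 0.185
t 3.95 tcp [ 0.5093 -0.0654  0.069 ] q [-0.128  0.155 -0.367  1.048 -0.     1.705] F [ 1.32 -1.    2.99]
tilt [ 0.001 -0.    -1.   ] tool x angle 75.0 yaw needed 0.0
shift mm [ 0.1 -0.9  2. ]
```

```bash
python3 -m pendant '[{"jaw":0,"x":0,"y":0,"z":2,"yaw":0},{"jaw":0,"x":0,"y":0,"z":0,"yaw":0},{"jaw":0,"x":0,"y":-3.2,"z":0,"yaw":5},{"jaw":0,"x":0,"y":-3.2,"z":0,"yaw":5},{"jaw":0,"x":0,"y":-3.2,"z":0,"yaw":5},{"jaw":0,"x":0,"y":0,"z":0,"yaw":0}]'
python3 -c "
from h import *
look('w4')
goto(*con(60,.037),.067,60)"
```

```text
t: 4.55
ee_pos: [0.5, -0.0618, 0.0672]
tcp_rot: [2.722, 1.568, 0.002]
contact_force: [0.4, 0.1, 7.5]
width: 0.0
grip_force: 3.4
w4 orange n 268 [ 0.5516 -0.0165  0.0683] r 0.0359 dial 0.45
t 4.6 tcp [ 0.5001 -0.0618  0.0671] q [-0.123  0.139 -0.39   1.04   0.     1.971] F [-0.67 -0.04  7.18]
tilt [ 0.001  0.    -1.   ] tool x angle 60.0 yaw needed -0.0
shift mm [ 0.1 -0.7  0.1]
```

```bash
python3 -m pendant '[{"jaw":0,"x":0,"y":-3.2,"z":0,"yaw":5},{"jaw":0,"x":0,"y":-3.2,"z":0,"yaw":5},{"jaw":0,"x":0,"y":-3.2,"z":0,"yaw":5},{"jaw":0,"x":0,"y":-3.2,"z":0,"yaw":5},{"jaw":0,"x":0,"y":-3.2,"z":0,"yaw":5},{"jaw":0,"x":0,"y":-3.2,"z":0,"yaw":5},{"jaw":0,"x":0,"y":0,"z":0,"yaw":0}]'
python3 -c "
from h import *
look('w5')
goto(*con(30,.037),.067,30)"
```

```text
t: 5.3
ee_pos: [0.4866, -0.0489, 0.0673]
tcp_rot: [3.035, 0.811, 0.004]
contact_force: [0.1, 0.2, 6.4]
width: 0.0001
grip_force: 3.2
w5 orange n 264 [ 0.5539 -0.0327  0.0684] r 0.036 dial 0.909
t 5.35 tcp [ 0.4867 -0.0489  0.0673] q [-1.010e-01  1.110e-01 -4.220e-01  1.036e+00  1.000e-03  2.518e+00] F [0.61 1.17 6.88]
tilt [ 0.003  0.    -1.   ] tool x angle 30.0 yaw needed -0.0
shift mm [-0.  -1.3  0.3]
```

Now about 0.29 rad (17°) remains, so I'll turn 15° and check.

```bash
python3 -m pendant '[{"jaw":0,"x":0,"y":-3.2,"z":0,"yaw":5},{"jaw":0,"x":0,"y":-3.2,"z":0,"yaw":5},{"jaw":0,"x":0,"y":-3.2,"z":0,"yaw":5},{"jaw":0,"x":0,"y":0,"z":0,"yaw":0}]'
python3 -c "
from h import *
look('w6')
goto(*con(15,.037),.067,15)"
```

```text
t: 5.75
ee_pos: [0.4826, -0.0399, 0.0673]
tcp_rot: [-3.114, -0.408, -0.004]
contact_force: [0.5, 1.6, 7.0]
width: -0.0001
grip_force: 3.3
w6 orange n 275 [ 0.5517 -0.042   0.0684] r 0.036 dial 1.174
t 5.8 tcp [ 0.4826 -0.0399  0.0672] q [-8.300e-02  1.020e-01 -4.320e-01  1.034e+00  1.000e-03  2.796e+00] F [0.31 1.59 6.7 ]
tilt [ 0.002  0.001 -1.   ] tool x angle 15.0 yaw needed 0.0
shift mm [-0.  -1.1  0.2]
```

The dial reads 1.17, so I'll lift straight up and verify.

```bash
python3 -m pendant '[{"jaw":0,"x":0,"y":0,"z":-5,"yaw":0},{"jaw":0,"x":0,"y":0,"z":-10,"yaw":0},{"jaw":0,"x":0,"y":0,"z":-30,"yaw":0},{"jaw":0,"x":0,"y":0,"z":-40,"yaw":0},{"jaw":0,"x":0,"y":0,"z":-40,"yaw":0},{"jaw":0,"x":0,"y":0,"z":0,"yaw":0},{"jaw":0,"x":0,"y":0,"z":0,"yaw":0}]'
python3 -c "
from h import *
look('w7')
goto(*con(15,.037),.2,15)"
```

```text
t: 6.5
ee_pos: [0.482, -0.0406, 0.1924]
tcp_rot: [3.114, 0.41, 0.003]
contact_force: [1.2, 0.4, -1.0]
width: 0.0002
grip_force: 0.0
w7 orange n 135 [ 0.5496 -0.0418  0.0695] r 0.034 dial 1.189
t 6.55 tcp [ 0.4813 -0.0405  0.1911] q [-0.084  0.05  -0.211  1.31  -0.     2.796] F [-0.42 -0.16 -1.35]
tilt [-0. -0. -1.] tool x angle 15.0 yaw needed -0.0
shift mm [ 1.3 -1.3 -8.9]
```

View pics/w7.png

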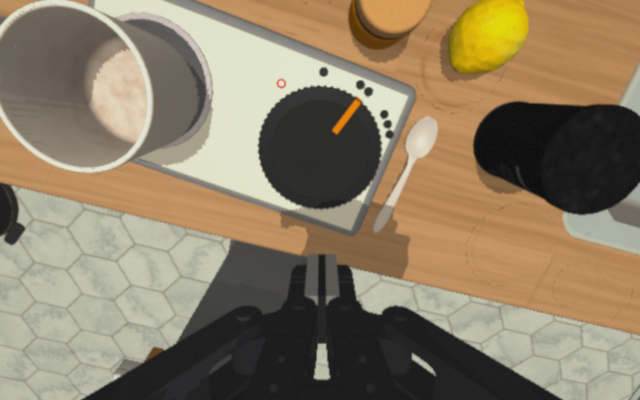

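The pointer at (347,116) aims at the two-dot mark (364,88). The mug is upright on its plate, the other things are undisturbed and the hand is clear.

```bash
python3 -c "
from station import env
print(env.close_job())"
```

```text
the job is handed in; nothing more can be done
None
```

The dial is in the two-dot detent (it read 1.19 rad after release), the hand is clear, nothing else was touched, and the job is handed in.

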